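# Index the sample carousel to the reader

## Robot

A 7-joint arm with a two-finger parallel gripper is mounted at the origin on the work surface. World frame = base frame: x ahead of the robot, y to its left, z up, the work surface at z = 0. Lengths are in m, angles in rad, forces in N, time in s.
With the tool pointing down it reaches from about 0.4 to 0.85 m from the base axis. Payload 6.9 kg.
Tool frame: the origin (TCP) lies midway between the tips of the shut fingers; the grasp point (between the pads) lies arm.grip_point_offset behind it (arm.grip_point_offset is the distance from the TCP to the grasp point, in m); z points along the fingers, y is the direction in which the jaws open and shut (so a half turn about z gives the same grasp; the last joint's range is limited). The gripper opens to 85 mm and grips with 20 to 120 N. Pads are 22 mm wide; open, the fingers measure 114 mm over their backs; the gripper's body (76 mm by 85 mm) begins 54 mm behind the grasp point. The pads swing forward as they close: fully open they stand 13 mm farther back than shut.
Start: joints at [-1.153, 0.507, -0.238, 1.5, 0.126, 1.149, -0.155], TCP at [0.192, 0.595, 0.231] pointing down, gripper open.
Joint ranges: [-3.08, 3.08], [-0.24, 2.05], [-1.43, 1.35], [0, 2.5], [-1.52, 4.66], [0.17, 1.96], [-2.89, 2.89]. Speed limits (rad/s): [2.39, 2.39, 3.14, 3.14, 3.14, 3.14, 3.14].

## Interface

Orientations are given as a unit quaternion [x, y, z, w].
In Python, from workcell import arm, snapshot, camera_info, job, boxes_of, tip_of gives the robot as it stands.
- The arm moves only by the tool play_rows, never from a script. Its argument "deltas" is a list of rows, each a list of 5 numbers: the shift along the tool's x, y, z each as a share of 40 cm, from -1 to 1, then the turn about the tool's z as a share of 45 degrees, from -1 to 1, then the closure, from 0 (fully open) to 1 (shut). A call has 1 to 12 rows; each row is the pose to reach, as a shift and turn from the pose measured when the call began, along the tool's axes at that moment; what a row does not reach only later rows make up. A row lasts 1/12 s, in which the tool goes at most 41.7 mm and 7.16 degrees, less where a joint would pass 70% of its speed; a pose out of reach is approached as far as the arm can. A call with a number of a shift or a turn outside -1 to 1 is refused whole. A call with a gripper value outside its range is refused whole. The fingers move at their own pace and stop on an object; "force" is the grip in N (left out, the last holds). Time passes only in rows, so rows that repeat a pose let the fingers close. It gives the time, the measured TCP pose, the force and the opening at its end, in the units of the state.
- arm.get_obs(): the state, without advancing time (a new reading comes with each control period).
- snapshot(name): name is "scene" or "side" or "wrist"; returns the picture (480x640x3 uint8, blue, green, red); there is no depth.
- camera_info(name): a dict with "K" (3x3 intrinsics, pixels), "rvec" (rotation vector, rad) and "tvec" (3), from world to camera coordinates, as OpenCV has them. Camera axes: x right, y down, z forward; pixel columns grow to the right and rows downward; lengths in m; the calibration is good to about 2 mm. A picture is of the moment at which its call begins: read the wrist's pose just before it. camera_info takes no time and is no camera call; for the wrist camera it gives the pose at the moment of the call.
- job.hand_in(): hands the job in, once; it reports no verdict.
Trained networks look in the newest picture that a camera, given by its name, has taken for a name from the list of things; names that differ only in an ending like _2 or _b are one class to them, and where a whole thing is asked for, a point or a joint stands for the part that bears it (a point fixed in the world has none). Each returns a list of dicts, best first, with "confidence" (0 to 1); they miss things now and then, are a little off and sometimes report something else, mostly with a low value. They report only what shows in the picture. A call takes as long as a camera call.
- boxes_of(camera, name): "bbox" ([centre column, centre row, width, height] in pixels, round what is visible of it).
- tip_of(camera, name): "centre" ([column, row] in pixels: a listed point, or the origin of a listed thing).
The state is a dict: "time": time; "joints": joint angles; "qvel": joint speeds; "tau": joint torques, N m; "tool_pos": TCP position; "tool_rot": TCP orientation; "ft_force": force on the tool from outside, world axes, zero at the start; "moment": the same for the moment, N m; "gripper_width": finger opening in m.
Only numpy, scipy, OpenCV 4.12 (cv2) and the standard library are available. Lean on these libraries where they do the work, as an engineer would, in place of code of your own. Each camera call takes 0.05 s, during which the arm holds its last target.

## Task

Bring the red-capped vial to the reader: pull up the black spring plunger knob on the carousel arm, swing the carousel one station in the direction that takes the red-capped vial in front of the reader's blue window, and let the plunger drop fully into the next index hole so that the carousel is locked there. The hole is not exactly at one eighth of a turn, so feel for it gently and never force the pin sideways; turn the carousel by its knob only, without touching the vials, and leave the other things on the bench where they are.

Things in the scene. Friction and masses are not known exactly. Their poses are not given: they have to be found in the camera images.
- base: Grey round carousel base, 280 mm across, 20 mm thick, fixed; origin under its centre, on the carousel's vertical axis. Its +x points from the axis to the reader (white box 90 mm wide, 103 to 153 mm from the axis, top 115 mm above the bench, blue window 64 mm wide towards the axis). Round its -x side run the index tracks (steel in the middle, brass at both sides, 94 to 130 mm from the axis, face 45 mm high).
- axis (a point): Point on the carousel's vertical axis, 40 mm above the bench.
- reader_spot (a point): Point 62 mm from the axis in front of the reader's window, 40 mm above the bench (level of the pocket floors); the red-capped vial's origin has to come within 15 mm of it, seen from above.
- carousel (a joint): Turn of the carousel (180 mm aluminium disc with blue vial pockets 45 degrees apart, and an arm to the plunger) about its vertical axis, rad; 0 at the start, locked in the home hole; positive counterclockwise from above; stops at -1.1 and 1.1. Friction 0.15 N m; stays where it is left. It is turned by moving the knob round the axis.
- plunger (a joint): Lift of the spring plunger and knob, m: 0 fully home in a hole (locked), 0.008 when the pin's foot rides on the index track between holes, 0.014 at its upper stop. A spring pulls it down with 5 N at 0, 8 N at 0.008, 10 N at 0.014; it drops by itself when the pin is over a hole and the knob is free to go down.
- knob_top (a point): Centre of the yellow top of the black plunger knob: upright cylinder, 26 mm diameter, 30 mm high (this point is its upper end), 120 mm from the carousel's axis on the end of the arm; at the start on the base's -x side, top 110 mm above the bench. Under it a 20 mm barrel and the arm, 30 mm wide, its upper face 44 mm below this point when the plunger is home.
- pin: Steel locking pin, 7.5 mm thick, under the knob, moving with it; origin on its axis, 37 mm below its foot. Next holes: one on each side, 35 to 55 degrees (0.61 to 0.96 rad) from home on the pin's circle (radius 120 mm); the exact angle differs every run and is not given. Play in a hole about 1.3 mm each way. Riding on the track it bears about 9 N; over 30 N is forcing it.
- vial_red: Amber vial with a red cap, 24 mm diameter, 60 mm high, standing loosely (1.5 mm play) in a carousel pocket one station to the one or the other side of the reader; origin at the centre of its underside, 40 mm above the bench.
- vial_a: Amber vial with a white cap, same size, in the pocket on the other side of the reader; origin under its centre.
- vial_b: Amber vial with a white cap, same size, at the start in the pocket at the reader; origin under its centre.
- vial_c: Amber vial with a white cap, same size, in the pocket a quarter turn counterclockwise from the reader at the start; origin under its centre.
- tip_box: Blue box with clear lid, 120 x 85 x 85 mm, on the bench; not to be moved. Origin under its centre.
- beaker: Glass beaker, 70 mm diameter, 90 mm high, on the bench; not to be moved. Origin under its centre.
- reagent: White bottle with blue cap, 64 mm diameter, 130 mm high, on the bench; not to be moved. Origin under its centre.
- tray: White divided tray, 130 x 100 x 30 mm, on the bench; not to be moved. Origin under its centre.

How it is judged:
On the way, in this order (a step that is already met when the one before it is completed fails the run):
1. the plunger is pulled clear of the home hole, at least 8.5 mm up (value of joint plunger above 0.0085 m), for 0.1 s.
2. the carousel is turned the right way until the red-capped vial is within 25 mm of the reader spot (horizontal distance between vial_red and reader_spot below 0.025 m), for 0.05 s.
At the end, for the whole second after the job is handed in: The plunger is fully home in the next index hole (lift under 2 mm), the red-capped vial is within 15 mm of the reader spot seen from above, the carousel is at rest, and all four vials still stand upright (within 0.15 rad) on their pocket floors (origin under 46 mm high) (value of joint plunger below 0.002 m and horizontal distance between vial_red and reader_spot below 0.015 m and velocity of joint carousel between -0.02 and 0.02 rad/s and angle between each of vial_red, vial_a, vial_b, vial_c's own z axis and vertical below 0.15 rad and height (world z) of each of vial_red, vial_a, vial_b, vial_c below 0.046 m); the robot touches nothing.
It fails at once if the locking pin is forced: more than 30 N of contact force on it (contact force between pin and anything else above 30 N).
It fails at once if a vial is touched by the robot (over 1 N) (contact force between any of the fingers, the arm and vial_red above 1 N or contact force between any of the fingers, the arm and vial_a above 1 N or contact force between any of the fingers, the arm and vial_b above 1 N or contact force between any of the fingers, the arm and vial_c above 1 N).
It fails at once if another thing on the bench is moved by more than 15 mm (distance of any of tip_box, beaker, reagent, tray from where it was at the start of the episode above 0.015 m).
It also fails if it takes over 61 s, if anything falls off the work surface, if the arm or the gripper's body presses on something with over 40 N, if the wrist force passes 120 N, or if a joint passes its speed limit or range.

## Working session

There is one attempt and no reset: what is moved stays moved. The work goes in short steps, Python scripts to look and compute and a tool call to move; the robot and the scene stay as the last step left them, time stands still between calls to the robot, and variables do not carry over. Pictures are saved under pics/ and viewed, and the job is handed in when it is done.

Besides the shell and the picture viewer there is one more tool, called by a JSON object that holds its "method" and its "body". play_rows: Moves the arm, as the interface text tells. Shift numbers are shares of 40 cm and turn numbers shares of 45 degrees, none past 1 either way. Its arguments: {"type":"object","properties":{"deltas":{"type":"array"},"force":{"type":"number"}},"required":["deltas"]}

```bash
ls; mkdir -p pics
python3 - <<'E'
from workcell import arm, snapshot, camera_info, job, boxes_of, tip_of
import cv2
for n in ["scene","side","wrist"]:
    im=snapshot(n); cv2.imwrite(f"pics/{n}0.png",im)
    for t in ["base","knob_top","vial_red","vial_b","axis","reader_spot"]:
        try: print(n,t,[(d['centre'],round(d['confidence'],2)) for d in tip_of(n,t)][:4])
        except Exception as e: print(n,t,e)
print(arm.get_obs(), arm.grip_point_offset)
E
```

```text
pics
scene base [([317.8, 300.9], 0.66), ([152.3, 233.6], 0.21)]
scene knob_top [([349.2, 236.7], 0.54), ([512.8, 273.9], 0.38)]
scene vial_red [([287.9, 293.6], 0.76), ([318.9, 303.1], 0.38)]
scene vial_b [([341.8, 305.9], 0.79)]
scene axis [([319.1, 295.2], 0.86)]
scene reader_spot [([299.7, 310.6], 0.72)]
side base [([351.8, 258.9], 0.57)]
side knob_top [([306.4, 224.6], 0.6)]
side vial_red [([369.0, 259.6], 0.6)]
side vial_b [([369.5, 233.8], 0.69), ([373.5, 247.5], 0.53), ([352.8, 232.6], 0.48)]
side axis [([354.5, 245.2], 0.92), ([304.1, 225.1], 0.48)]
side reader_spot [([376.5, 249.3], 0.63)]
wrist base []
wrist knob_top []
wrist vial_red [([208.4, 411.9], 0.26)]
wrist vial_b []
wrist axis []
wrist reader_spot []
{'time': 1.05, 'joints': array([-1.15353607,  0.5075058 , -0.23756365,  1.50020416,  0.12568418,
        1.14892219, -0.15479499]), 'qvel': array([ 9.26343270e-05,  3.62281489e-04,  2.02685873e-04, -4.95680184e-05,
       -7.33478317e-04, -4.51168919e-04, -1.05294709e-03]), 'tau': array([-1.19804395e-04, -6.20366764e+01, -2.18509421e+00, -2.49958581e+01,
        1.38122501e-02,  2.59507389e-03, -5.58791584e-06]), 'tool_pos': array([0.19174201, 0.5948386 , 0.23126866]), 'tool_rot': array([ 1.55277522e-01,  9.87870887e-01, -3.19952519e-05, -6.63566205e-06]), 'ft_force': array([-0.05790348, -0.03307451, -0.91324767]), 'moment': array([-0.01605735, -0.01715249,  0.01555409]), 'gripper_width': 0.08544195632469016} 0.0187
```

View pics/scene0.png

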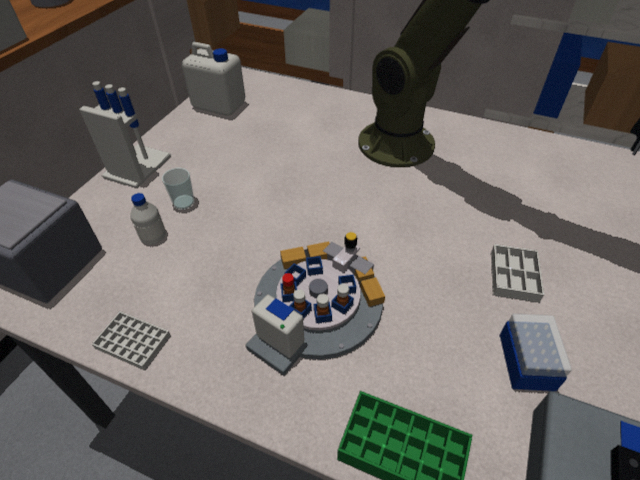

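View pics/side0.png

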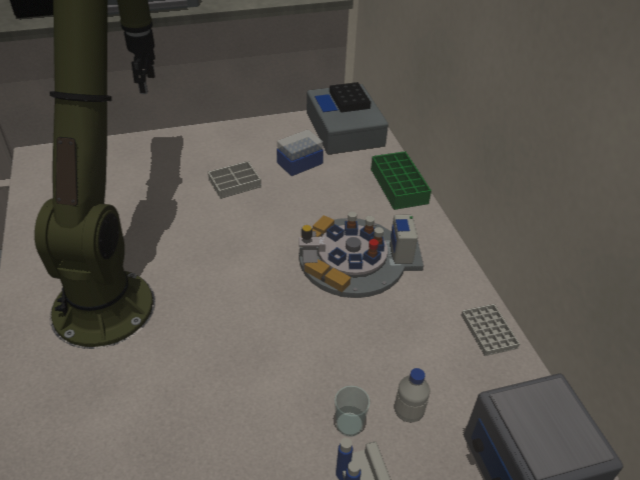

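```bash
cat > h.py <<'E'
import numpy as np, cv2
from workcell import arm, snapshot, camera_info, job, boxes_of, tip_of
def onplane(n,px,z,ci=None):
    ci=ci or camera_info(n); K=np.array(ci['K'],float);R=cv2.Rodrigues(np.array(ci['rvec'],float))[0];t=np.array(ci['tvec'],float).ravel()
    u=cv2.undistortPoints(np.array([[px]],float),K,None).ravel()
    d=R.T@np.array([u[0],u[1],1]); c=-R.T@t
    return c+d*(z-c[2])/d[2]
def proj(n,P,ci=None):
    ci=ci or camera_info(n)
    return cv2.projectPoints(np.array(P,float).reshape(-1,3),np.array(ci['rvec'],float),np.array(ci['tvec'],float),np.array(ci['K'],float),None)[0].reshape(-1,2)
E
python3 - <<'E'
from h import *
np.set_printoptions(precision=4,suppress=True)
for n,l in dict(scene=[('base',(317.8,300.9),0),('knob',(349.2,236.7),.11),('red',(287.9,293.6),.04),('b',(341.8,305.9),.04),('axis',(319.1,295.2),.04),('spot',(299.7,310.6),.04)],
 side=[('base',(351.8,258.9),0),('knob',(306.4,224.6),.11),('red',(369,259.6),.04),('axis',(354.5,245.2),.04),('spot',(376.5,249.3),.04)]).items():
    ci=camera_info(n); R=cv2.Rodrigues(np.array(ci['rvec']))[0]; print(n,'cam',-R.T@np.array(ci['tvec']).ravel())
    for a,p,z in l: print(n,a,onplane(n,p,z))
E
```

```text
scene cam [1.1597 0.2484 0.8295]
scene base [0.6328 0.0094 0.    ]
scene knob [0.5229 0.0372 0.11  ]
scene red [ 0.6655 -0.0451  0.04  ]
scene b [0.6504 0.0718 0.04  ]
scene axis [0.6437 0.0177 0.04  ]
scene spot [ 0.6947 -0.0039  0.04  ]
side cam [ 0.1984 -1.0674  1.1488]
side base [0.6306 0.0105 0.    ]
side knob [0.5165 0.0515 0.11  ]
side red [ 0.657  -0.0402  0.04  ]
side axis [0.638  0.0191 0.04  ]
side spot [ 0.6883 -0.0094  0.04  ]
```

{"method": "play_rows", "body": {"deltas": [[-0.05, -0.045, 0, 0, 0], [-0.13, -0.115, 0, 0, 0], [-0.21, -0.185, 0, 0, 0], [-0.29, -0.255, 0, 0, 0], [-0.37, -0.325, 0, 0, 0], [-0.45, -0.395, 0, 0, 0], [-0.53, -0.465, 0, 0, 0], [-0.61, -0.535, 0, 0, 0], [-0.69, -0.605, 0, 0, 0], [-0.77, -0.675, 0, 0, 0], [-0.83, -0.73, 0, 0, 0], [-0.85, -0.75, 0, 0, 0]]}}

```text
time: 2.05
tool_pos: [0.4264, 0.1986, 0.2315]
tool_rot: [0.159, 0.987, -0.001, 0.001]
ft_force: [0.0, 0.4, -0.3]
gripper_width: 0.0855
```

Run:
```python
from h import *
np.set_printoptions(precision=4,suppress=True)
o=arm.get_obs(); print(o['time'],o['tool_pos'],o['tool_rot'],o['joints'])
im=snapshot('wrist'); ci=camera_info('wrist'); cv2.imwrite('pics/w1.png',im)
R=cv2.Rodrigues(np.array(ci['rvec']))[0]; print(-R.T@np.array(ci['tvec']).ravel()); print(R)
for t,z in [('base',0),('axis',.04),('knob_top',.11),('vial_red',.04),('vial_b',.04)]:
    print(t,[(d['centre'],round(d['confidence'],2),onplane('wrist',d['centre'],z,ci)) for d in tip_of('wrist',t)][:4])
```

```text
2.05 [0.4264 0.1986 0.2315] [ 0.1591  0.9873 -0.0012  0.0011] [-0.3991  0.2655 -0.1181  1.8905  0.0409  0.9875  0.7157]
[0.3519 0.224  0.3738]
[[ 0.3148  0.9491 -0.0001]
 [ 0.9026 -0.2994  0.3092]
 [ 0.2934 -0.0975 -0.951 ]]
base []
axis [([216.8, 442.1], 0.86, array([0.635 , 0.0155, 0.04  ]))]
knob_top []
vial_red [([215.5, 440.1], 0.68, array([0.6321, 0.0153, 0.04  ]))]
vial_b []
```

View pics/w1.png

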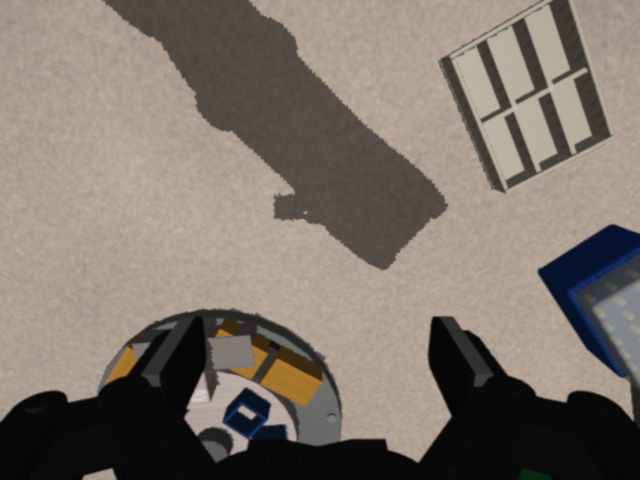

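{"method": "play_rows", "body": {"deltas": [[-0.06, -0.04, 0, 0, 0], [-0.14, -0.09, 0, 0, 0], [-0.23, -0.14, 0, 0, 0], [-0.32, -0.19, 0, 0, 0], [-0.41, -0.25, 0, 0, 0], [-0.475, -0.29, 0, 0, 0], [-0.475, -0.29, 0, 0, 0], [-0.475, -0.29, 0, 0, 0]]}}

```text
time: 3.02
tool_pos: [0.5688, 0.038, 0.2305]
tool_rot: [0.155, 0.988, 0.0, -0.001]
ft_force: [0.2, 1.0, 0.7]
gripper_width: 0.0855
```

Run:
```python
from h import *
np.set_printoptions(precision=4,suppress=True)
o=arm.get_obs(); print(o['time'],o['tool_pos'],o['tool_rot'],o['joints'])
im=snapshot('wrist'); ci=camera_info('wrist'); cv2.imwrite('pics/w2.png',im)
for t,z in [('base',0),('axis',.04),('knob_top',.11),('vial_red',.04),('vial_b',.04)]:
    print(t,[(d['centre'],round(d['confidence'],2),onplane('wrist',d['centre'],z,ci)) for d in tip_of('wrist',t)][:4])
```

```text
3.0167 [0.5688 0.038  0.2305] [ 0.1547  0.988   0.0003 -0.0005] [-0.0759  0.4174 -0.0496  1.651   0.0218  1.0746  1.1284]
base [([314.5, 265.3], 0.9, array([0.6289, 0.0189, 0.    ]))]
axis [([314.5, 285.6], 0.64, array([0.6338, 0.0175, 0.04  ]))]
knob_top [([294.4, 164.5], 0.62, array([0.5163, 0.0412, 0.11  ]))]
vial_red [([267.8, 329.7], 0.6, array([ 0.6644, -0.04  ,  0.04  ]))]
vial_b [([319.4, 339.0], 0.71, array([0.6895, 0.0047, 0.04  ])), ([359.7, 325.5], 0.61, array([0.6872, 0.0464, 0.04  ]))]
```

View pics/w2.png

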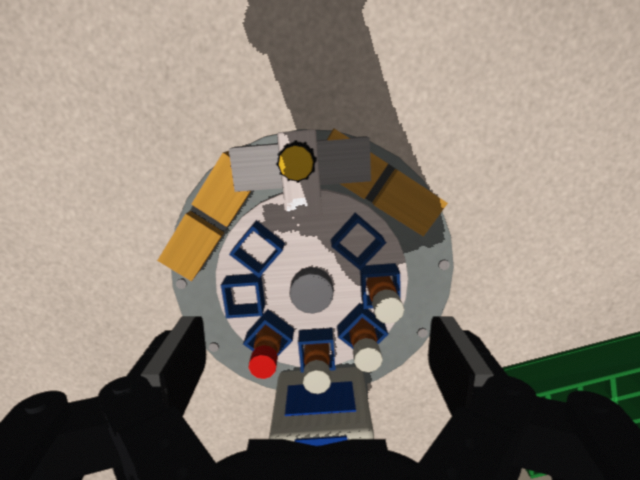

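Run:
```python
from h import *
np.set_printoptions(precision=4,suppress=True)
im=cv2.imread('pics/w2.png'); ci=camera_info('wrist')
h=cv2.cvtColor(im,cv2.COLOR_BGR2HSV)
m=cv2.inRange(h,(18,120,60),(32,255,255)); m[:, :260]=0;m[:,340:]=0;m[:130]=0;m[190:]=0
n,l,s,c=cv2.connectedComponentsWithStats(m); i=1+np.argmax(s[1:,4]); print(s[i],c[i],onplane('wrist',c[i],.11,ci))
cv2.imwrite('pics/w2z.png',cv2.resize(im[110:230,220:400],None,fx=4,fy=4))
print(proj('wrist',[[.634,.0165,.04],[.516,.041,.11]],ci))
```

```text
[278 146  35  35 924] [295.1797 162.724 ] [0.5153 0.042  0.11  ]
[[313.3796 285.7682]
 [294.0531 164.2427]]
```

View pics/w2z.png

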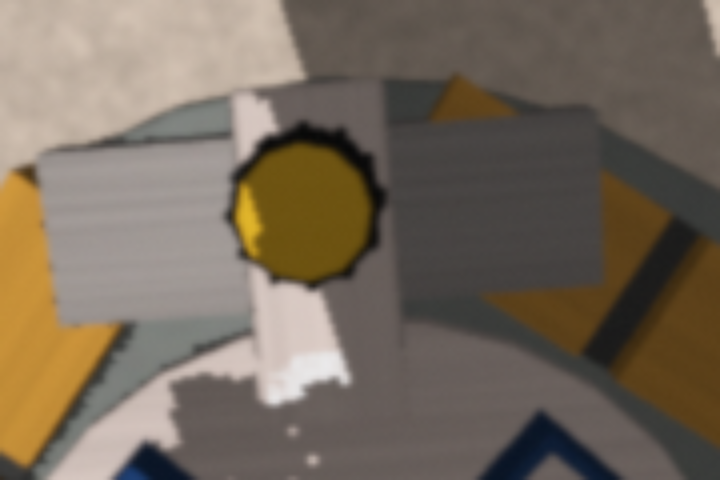

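Run:
```python
from h import *
np.set_printoptions(precision=4,suppress=True)
im=cv2.imread('pics/w2.png'); ci=camera_info('wrist')
A=np.array([.634,.0165])
for px in [(189,211),(207,222),(226,233),(389,166),(381,181),(369,197)]:
    p=onplane('wrist',px,.045,ci)[:2]-A
    print(px,np.hypot(*p),np.degrees(np.arctan2(p[1],p[0])))
k=np.array([.5155,.0415])-A; print(np.degrees(np.arctan2(k[1],k[0])))
cv2.imwrite('pics/w2y.png',cv2.resize(im[130:290,150:310],None,fx=4,fy=4,interpolation=cv2.INTER_CUBIC))
```

```text
(189, 211) 0.13011178895636444 -141.68269237865218
(207, 222) 0.11236778984813493 -141.73990217303896
(226, 233) 0.0935681773852499 -142.1243080073944
(389, 166) 0.1283663568098257 132.65085450667223
(381, 181) 0.11446126082659394 132.16993259132116
(369, 197) 0.09777727516218765 132.98889027442107
168.08697633159926
```

View pics/w2y.png

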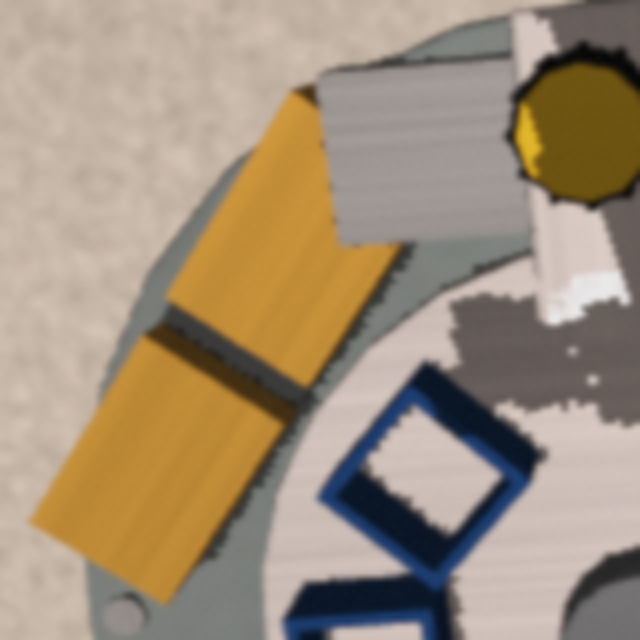

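{"method": "play_rows", "body": {"deltas": [[0.05, -0.01, 0, -0.08, 0], [0.1, -0.025, 0.03, -0.136, 0], [0.13, -0.0325, 0.08, -0.136, 0], [0.13, -0.0325, 0.14, -0.136, 0], [0.13, -0.0325, 0.18, -0.136, 0], [0.13, -0.0325, 0.18, -0.136, 0], [0.13, -0.0325, 0.18, -0.136, 0]]}}

```text
time: 3.9
tool_pos: [0.5137, 0.0439, 0.1595]
tool_rot: [0.099, 0.995, 0.001, -0.001]
ft_force: [0.6, 0.0, 0.9]
gripper_width: 0.0852
```

```bash
cat > look.py <<'E'
from h import *
import sys
np.set_printoptions(precision=4,suppress=True)
zk=float(sys.argv[2])
o=arm.get_obs(); q=o['tool_rot']; a=np.degrees(2*np.arctan2(q[1],q[0]))
print(o['time'],o['tool_pos'],'xang',a,'tilt',q[2:],'F',o['ft_force'],'w',o['gripper_width'],'j7',o['joints'][6])
ci=camera_info('wrist'); im=snapshot('wrist'); cv2.imwrite(f'pics/{sys.argv[1]}.png',im)
for t,z in [('axis',.04),('knob_top',zk),('vial_red',.04)]:
    print(t,[(d['centre'],round(d['confidence'],2),onplane('wrist',d['centre'],z,ci)) for d in tip_of('wrist',t)][:2])
h=cv2.cvtColor(im,cv2.COLOR_BGR2HSV)
m=cv2.inRange(h,(22,120,60),(32,255,255))
n,l,s,c=cv2.connectedComponentsWithStats(m)
for i in range(1,n):
    if s[i,4]>300: print('yellow',s[i],c[i],onplane('wrist',c[i],zk,ci))
p=o['tool_pos']; print('tcp px at knob height',proj('wrist',[[p[0],p[1],zk]],ci))
E
python3 look.py w3 .11
```

```text
3.9 [0.5137 0.0439 0.1595] xang 168.6125079126437 tilt [ 0.0006 -0.0007] F [0.5894 0.018  0.923 ] w 0.08522159901987218 j7 1.196187905261622
axis [([308.2, 381.3], 0.57, array([0.6317, 0.0137, 0.04  ]))]
knob_top [([311.0, 277.5], 0.75, array([0.5156, 0.0408, 0.11  ]))]
vial_red [([251.1, 424.8], 0.72, array([ 0.6643, -0.0419,  0.04  ]))]
yellow [291 260  41  36 456] [311.1096 278.3158] [0.516  0.0407 0.11  ]
tcp px at knob height [[316.055  273.3222]]
```

View pics/w3.png

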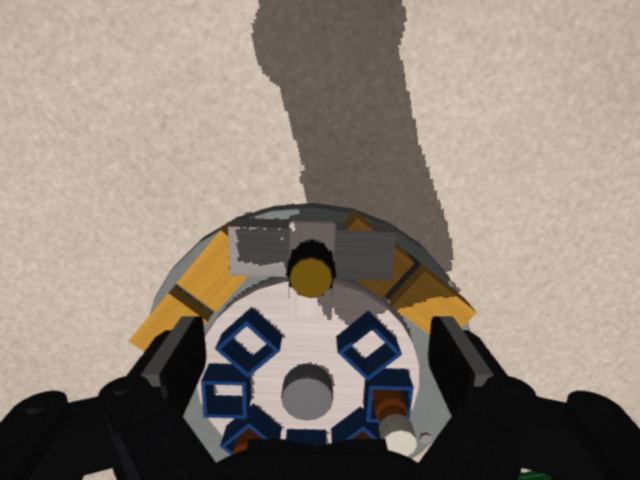

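{"method": "play_rows", "body": {"deltas": [[-0.007, -0.006, 0.04, 0.005, 0], [-0.007, -0.006, 0.09, 0.005, 0], [-0.007, -0.006, 0.14, 0.005, 0.1], [-0.007, -0.006, 0.18, 0.005, 0.2], [-0.007, -0.006, 0.2, 0.005, 0.3], [-0.007, -0.006, 0.2, 0.005, 0.4], [-0.007, -0.006, 0.2, 0.005, 0.5]], "force": 20}}

```text
time: 4.68
tool_pos: [0.5179, 0.0409, 0.0812]
tool_rot: [0.102, 0.995, 0.001, 0.001]
ft_force: [-0.4, -0.2, -0.4]
gripper_width: 0.043
```

```bash
python3 look.py w4 .11
```

```text
4.6833 [0.5179 0.0409 0.0812] xang 168.33643371297322 tilt [0.0009 0.0012] F [-0.3937 -0.2362 -0.448 ] w 0.0430043750202428 j7 1.1843164260711183
axis []
knob_top [([310.6, 356.4], 0.58, array([0.5161, 0.0392, 0.11  ]))]
vial_red []
yellow [ 282  323   65   60 2005] [313.6509 353.2219] [0.5151 0.0405 0.11  ]
tcp px at knob height [[316.346  359.9876]]
```

View pics/w4.png

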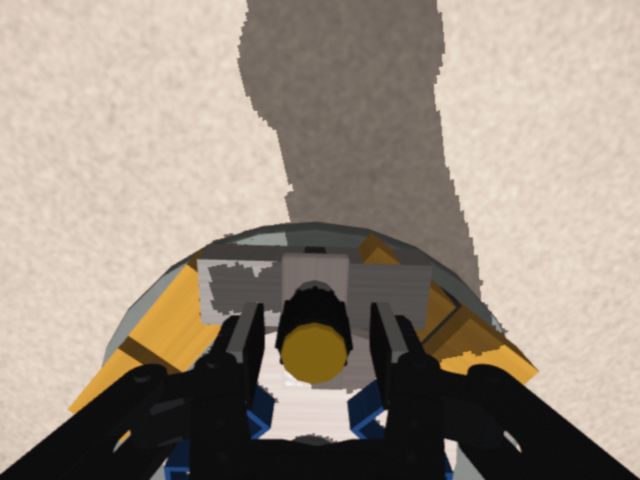

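{"method": "play_rows", "body": {"deltas": [[0.005, -0.002, 0.005, 0, 0.5], [0.005, -0.002, 0.005, 0, 0.6], [0.005, -0.002, 0.005, 0, 0.65], [0.005, -0.002, 0.005, 0, 0.7], [0.005, -0.002, 0.005, 0, 0.75], [0.005, -0.002, 0.005, 0, 0.8]], "force": 30}}

```text
time: 5.38
tool_pos: [0.5161, 0.0404, 0.08]
tool_rot: [0.102, 0.995, 0.001, 0.002]
ft_force: [-1.5, -0.4, 5.4]
gripper_width: 0.0249
```

```bash
python3 look.py w5 .11
```

```text
5.3833 [0.5161 0.0404 0.08  ] xang 168.32664372499207 tilt [0.001 0.002] F [-1.5387 -0.4442  5.4136] w 0.02494388303981677 j7 1.1839586303338019
axis []
knob_top [([317.6, 363.8], 0.83, array([0.5168, 0.0407, 0.11  ]))]
vial_red []
yellow [ 285  329   65   60 2102] [316.6765 360.3473] [0.5154 0.0407 0.11  ]
tcp px at knob height [[316.3213 362.1662]]
```

{"method": "play_rows", "body": {"deltas": [[0, 0, -0.006, 0, 0.85], [0, 0, -0.012, 0, 0.85], [0, 0, -0.018, 0, 0.85], [0, 0, -0.024, 0, 0.85], [0, 0, -0.029, 0, 0.85], [0, 0, -0.029, 0, 0.85]], "force": 40}}

```text
time: 6.08
tool_pos: [0.516, 0.0404, 0.0916]
tool_rot: [0.102, 0.995, 0.001, 0.002]
ft_force: [2.7, -0.3, -10.9]
gripper_width: 0.0249
```

```bash
python3 look.py w6 .121; python3 -c "
from h import *
for n in ['scene','side']: cv2.imwrite(f'pics/{n}1.png',snapshot(n)[200:320,240:400] if n=='scene' else snapshot(n)[180:300,260:420])
"
```

```text
6.0833 [0.516  0.0404 0.0916] xang 168.32958280121048 tilt [0.001  0.0019] F [  2.7052  -0.3082 -10.9438] w 0.024940790040408275 j7 1.1862847826393992
axis [([313.4, 448.3], 0.8, array([0.6344, 0.0142, 0.04  ]))]
knob_top []
vial_red []
yellow [ 284  330   66   59 1390] [316.7547 359.082 ] [0.5153 0.0407 0.121 ]
tcp px at knob height [[316.354  360.9721]]
```

View pics/w6.png

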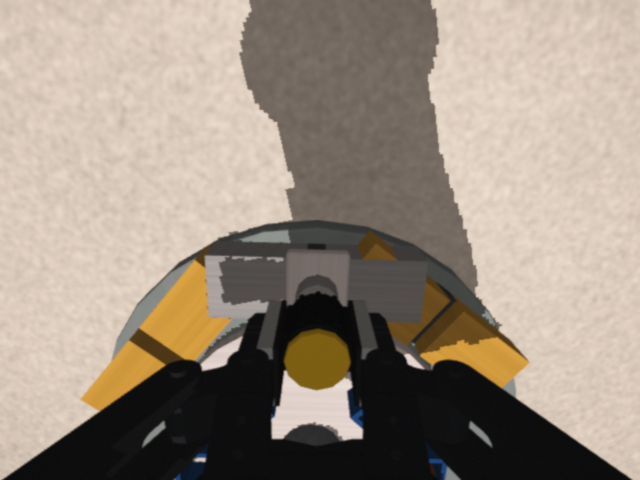

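{"method": "play_rows", "body": {"deltas": [[0, -0.0052, 0, -0.022, 0.85], [-0.0004, -0.0157, 0, -0.067, 0.85], [-0.0011, -0.0261, 0, -0.111, 0.85], [-0.0022, -0.0366, 0, -0.156, 0.85], [-0.0037, -0.0469, 0, -0.2, 0.85], [-0.0055, -0.0572, 0, -0.244, 0.85], [-0.0077, -0.0675, 0, -0.289, 0.85], [-0.0102, -0.0776, 0, -0.333, 0.85], [-0.0131, -0.0877, 0, -0.378, 0.85], [-0.0163, -0.0977, 0, -0.422, 0.85], [-0.0199, -0.1075, 0, -0.467, 0.85], [-0.0199, -0.1075, 0, -0.467, 0.85]]}}

```text
time: 7.38
tool_pos: [0.5139, -0.0042, 0.091]
tool_rot: [-0.082, 0.997, 0.001, 0.001]
ft_force: [-0.5, -0.3, -10.1]
gripper_width: 0.0246
```

```bash
python3 look.py w7 .121
```

```text
7.3833 [ 0.5139 -0.0042  0.091 ] xang 189.436219595812 tilt [0.0005 0.0009] F [ -0.4656  -0.3238 -10.0567] w 0.024608622434234374 j7 1.5513787175627571
axis [([314.7, 448.8], 0.62, array([0.6333, 0.0144, 0.04  ]))]
knob_top [([317.1, 362.5], 0.94, array([ 0.5141, -0.0041,  0.121 ])), ([314.1, 404.1], 0.19, array([ 0.5312, -0.0024,  0.121 ]))]
vial_red []
yellow [ 285  328   66   60 1754] [316.9122 357.8221] [ 0.5123 -0.0045  0.121 ]
tcp px at knob height [[316.9804 361.8981]]
```

View pics/w7.png

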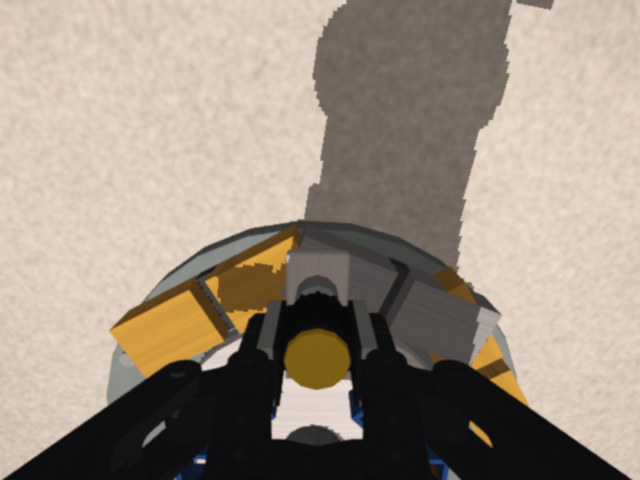

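Run:
```python
from h import *
im=cv2.imread('pics/w7.png'); ci=camera_info('wrist')
cv2.imwrite('pics/w7a.png',cv2.resize(im[210:370,100:300],None,fx=4,fy=3.75,interpolation=cv2.INTER_CUBIC))
cv2.imwrite('pics/w7b.png',cv2.resize(im[210:370,340:540],None,fx=4,fy=3.75,interpolation=cv2.INTER_CUBIC))
```

```text
(no output)
```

View pics/w7a.png

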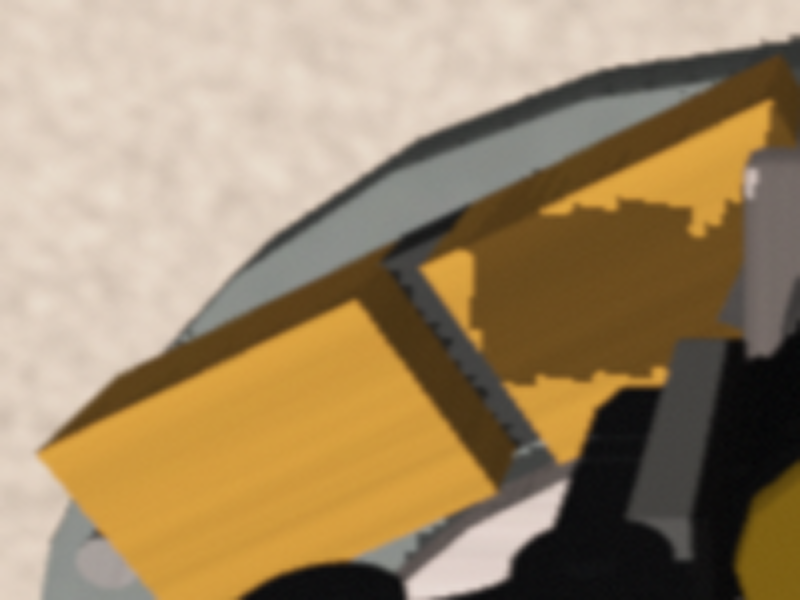

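View pics/w7b.png

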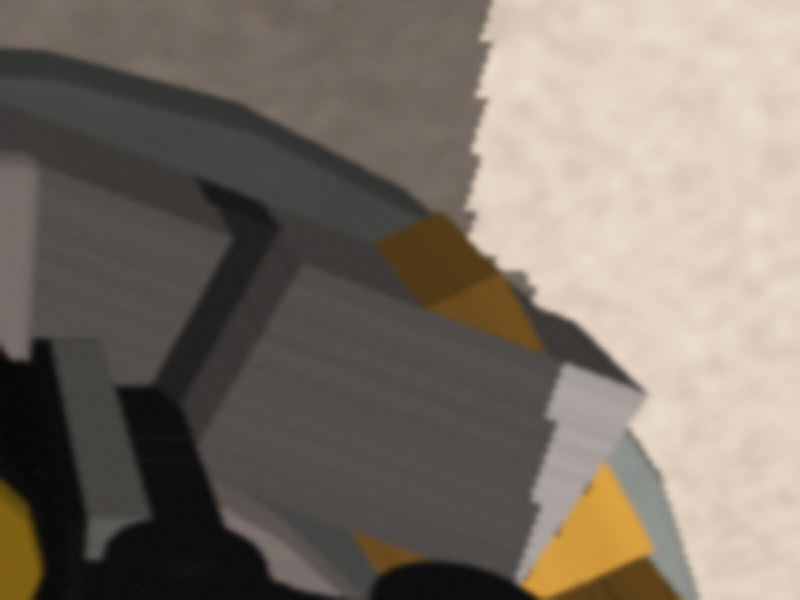

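Run:
```python
from h import *
ci=camera_info('wrist'); C=np.array([.6334,.0158])
for nm,x0,l in [('next',100,[(358,300),(420,265),(500,492),(558,465)]),('home',340,[(237,235),(303,263),(202,436),(158,385)])]:
    P=[onplane('wrist',(x0+x/4,210+y/3.75),.045,ci)[:2]-C for x,y in l]
    for p in P: print(nm,round(np.hypot(*p),4),round(np.degrees(np.arctan2(p[1],p[0]))%360,2))
```

```text
next 0.1313 220.13
next 0.1319 215.68
next 0.0961 221.18
next 0.096 215.5
home 0.1301 169.71
home 0.1295 165.33
home 0.0996 165.06
home 0.105 170.16
```

{"method": "play_rows", "body": {"deltas": [[0, -0.0052, 0, -0.022, 0.85], [-0.0004, -0.0157, 0, -0.067, 0.85], [-0.0011, -0.0261, 0, -0.111, 0.85], [-0.0022, -0.0366, 0, -0.156, 0.85], [-0.0037, -0.0469, 0, -0.2, 0.85], [-0.0055, -0.0572, 0, -0.244, 0.85], [-0.0077, -0.0675, 0, -0.289, 0.85], [-0.0102, -0.0776, 0, -0.333, 0.85], [-0.0131, -0.0877, 0, -0.378, 0.85], [-0.0163, -0.0977, 0, -0.422, 0.85], [-0.0199, -0.1075, 0, -0.467, 0.85], [-0.0238, -0.1172, 0, -0.511, 0.85]]}}

```text
time: 8.58
tool_pos: [0.5294, -0.0487, 0.0906]
tool_rot: [-0.279, 0.96, 0.001, -0.001]
ft_force: [-3.5, -0.3, -9.1]
gripper_width: 0.0248
```

```bash
python3 look.py w8 .121
```

```text
8.5833 [ 0.5294 -0.0487  0.0906] xang 212.41772611501727 tilt [ 0.0005 -0.0005] F [-3.5473 -0.26   -9.1186] w 0.024788913944422085 j7 1.9452878888510086
axis [([312.5, 448.9], 0.83, array([0.6324, 0.0134, 0.04  ]))]
knob_top [([317.8, 360.0], 0.94, array([ 0.5286, -0.0492,  0.121 ]))]
vial_red []
yellow [ 285  328   66   60 1822] [317.3255 358.1306] [ 0.5281 -0.0497  0.121 ]
tcp px at knob height [[317.7947 362.4271]]
```

View pics/w8.png

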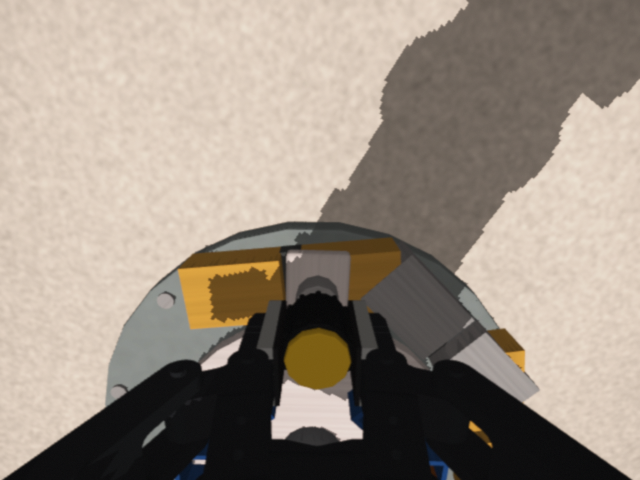

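Run:
```python
import numpy as np
from scipy.optimize import least_squares
P=np.array([[.516,.0404],[.5139,-.0042],[.5294,-.0487]])
s=least_squares(lambda c:np.r_[np.hypot(*(P-c).T)-.12,(c-[.6336,.0155])*.3],[.633,.015]);C=s.x;print(C,s.fun)
for p in P:
    d=p-C; print(np.hypot(*d),np.degrees(np.arctan2(d[1],d[0]))%360)
```

```text
[0.63264593 0.01310302] [-2.02676315e-04 -3.57463598e-08  3.30115129e-04 -2.86219874e-04
 -7.19092812e-04]
0.1197973236846185 166.8289070283577
0.11999996425364017 188.29048725295033
0.1203301151286408 210.90474242583915
```

{"method": "play_rows", "body": {"deltas": [[0, 0, 0.003, 0, 0.85], [0, 0, 0.005, 0, 0.85], [0, 0, 0.005, 0, 0.85], [0, 0, 0.005, 0, 0.66], [0, 0, 0.005, 0, 0.66], [0, 0, 0.005, 0, 0.66]], "force": 20}}

```text
time: 9.28
tool_pos: [0.5316, -0.0483, 0.0898]
tool_rot: [-0.278, 0.961, -0.0, 0.002]
ft_force: [0.3, 0.5, -1.0]
gripper_width: 0.0286
```

```bash
python3 look.py w9 .118
python3 - <<'E'
from h import *
for n in ['scene','side']:
    im=snapshot(n); c=im[220:350,230:400] if n=='scene' else im[190:300,270:430]
    cv2.imwrite(f'pics/{n}2.png',cv2.resize(c,None,fx=4,fy=4,interpolation=cv2.INTER_CUBIC))
E
```

```text
9.2833 [ 0.5316 -0.0483  0.0898] xang 212.2338554083513 tilt [-0.0001  0.0018] F [ 0.3188  0.4829 -0.9672] w 0.02859818101544603 j7 1.9407356182019737
axis [([315.0, 446.2], 0.91, array([0.6321, 0.0135, 0.04  ]))]
knob_top [([320.1, 352.5], 0.94, array([ 0.529 , -0.0489,  0.118 ]))]
vial_red []
yellow [ 287  321   64   59 2299] [318.8169 351.7986] [ 0.529  -0.0494  0.118 ]
tcp px at knob height [[317.5291 358.824 ]]
```

View pics/w9.png

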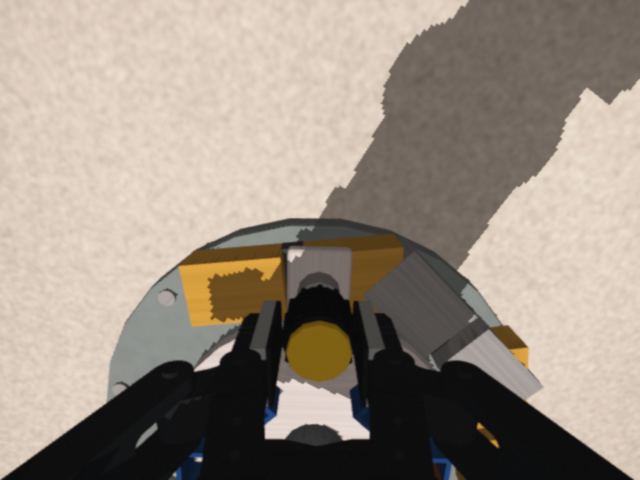

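View pics/scene2.png

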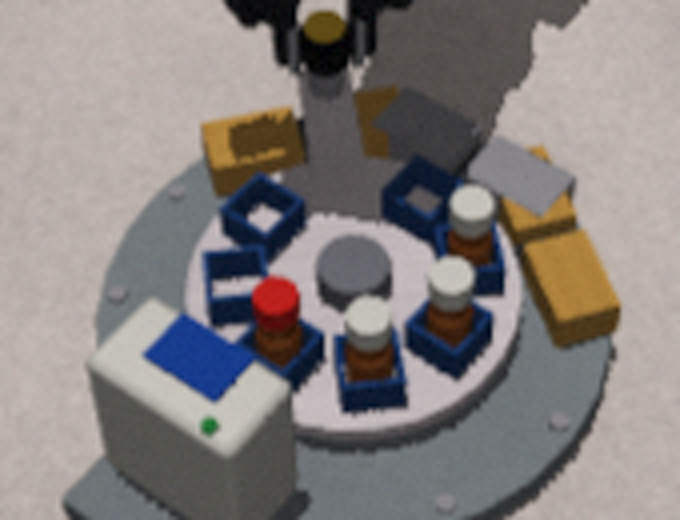

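View pics/side2.png

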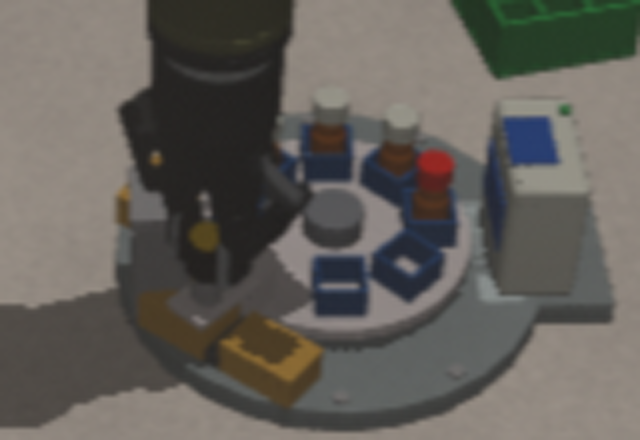

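{"method": "play_rows", "body": {"deltas": [[0.002, -0.0025, 0.005, -0.01, 0.66], [0.002, -0.005, 0.01, -0.02, 0.66], [0.002, -0.0075, 0.01, -0.032, 0.66], [0.002, -0.01, 0.01, -0.042, 0.66], [0.002, -0.0125, 0.01, -0.054, 0.66], [0.002, -0.015, 0.01, -0.064, 0.66]]}}

```text
time: 10.08
tool_pos: [0.5315, -0.0525, 0.0844]
tool_rot: [-0.303, 0.953, 0.001, -0.001]
ft_force: [-3.3, 6.4, 0.9]
gripper_width: 0.0291
```

```bash
python3 look.py w10 .118
```

```text
10.0833 [ 0.5315 -0.0525  0.0844] xang 215.24726732800917 tilt [ 0.0015 -0.0006] F [-3.271   6.3533  0.8711] w 0.02914143885028902 j7 1.9881121526835166
axis [([311.0, 460.1], 0.96, array([0.6339, 0.0154, 0.04  ]))]
knob_top [([319.1, 371.0], 0.71, array([ 0.5322, -0.0516,  0.118 ]))]
vial_red []
yellow [ 289  335   67   61 2379] [322.6789 366.4435] [ 0.5301 -0.0516  0.118 ]
tcp px at knob height [[318.0543 368.1626]]
```

{"method": "play_rows", "body": {"deltas": [[0, -0.004, 0, -0.01, 0.66], [0, -0.0065, 0, -0.02, 0.66], [0, -0.009, 0, -0.03, 0.66], [0, -0.0115, 0, -0.04, 0.66], [0, -0.014, 0, -0.05, 0.66]]}}

```text
time: 10.7
tool_pos: [0.5336, -0.0552, 0.0842]
tool_rot: [-0.322, 0.947, 0.003, -0.001]
ft_force: [-4.7, 6.7, 4.1]
gripper_width: 0.0293
```

```bash
python3 look.py w11 .118
```

```text
10.7 [ 0.5336 -0.0552  0.0842] xang 217.6136449579322 tilt [ 0.0028 -0.0013] F [-4.6985  6.6731  4.064 ] w 0.029299297716412827 j7 2.027573735067896
axis [([305.0, 408.8], 0.69, array([ 0.6041, -0.0096,  0.04  ]))]
knob_top [([320.9, 371.3], 0.81, array([ 0.5339, -0.0539,  0.118 ]))]
vial_red []
yellow [ 289  335   68   61 2447] [322.3241 366.8545] [ 0.5323 -0.0546  0.118 ]
tcp px at knob height [[318.5113 368.7077]]
```

View pics/w11.png

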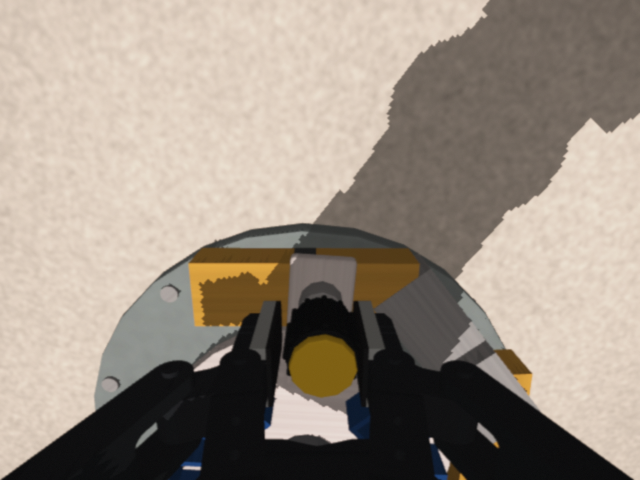

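{"method": "play_rows", "body": {"deltas": [[0, -0.005, 0, 0, 0.66], [0, -0.0075, 0, 0, 0.66], [0, -0.01, 0, 0, 0.66]]}}

```text
time: 11.15
tool_pos: [0.5344, -0.0565, 0.0839]
tool_rot: [-0.323, 0.946, 0.004, -0.003]
ft_force: [-6.4, 6.8, 4.9]
gripper_width: 0.0289
```

```bash
python3 look.py w12 .118
```

```text
11.15 [ 0.5344 -0.0565  0.0839] xang 217.71317083767156 tilt [ 0.0042 -0.0026] F [-6.3746  6.8469  4.9383] w 0.02886806244182552 j7 2.033970482146352
axis []
knob_top [([325.3, 369.9], 0.91, array([ 0.5333, -0.0546,  0.118 ]))]
vial_red []
yellow [ 289  335   69   62 2407] [322.7815 367.2929] [ 0.533  -0.0559  0.118 ]
tcp px at knob height [[318.8568 369.1164]]
```

{"method": "play_rows", "body": {"deltas": [[0, -0.005, -0.002, 0.0, 0.66], [0, -0.0075, -0.002, 0, 0.66], [0, -0.01, -0.002, 0, 0.66]]}}

```text
time: 11.6
tool_pos: [0.5355, -0.0588, 0.084]
tool_rot: [-0.324, 0.946, 0.005, -0.004]
ft_force: [-3.9, 4.5, 0.2]
gripper_width: 0.0289
```

```bash
python3 look.py w13 .118
```

```text
11.6 [ 0.5355 -0.0588  0.084 ] xang 217.78329654643775 tilt [ 0.0052 -0.0038] F [-3.9408  4.4765  0.208 ] w 0.0288643874440956 j7 2.0410235239021133
axis []
knob_top [([325.9, 370.2], 0.75, array([ 0.5346, -0.0567,  0.118 ]))]
vial_red []
yellow [ 290  336   66   61 2421] [322.6919 367.4775] [ 0.5344 -0.0582  0.118 ]
tcp px at knob height [[319.0931 368.7332]]
```

{"method": "play_rows", "body": {"deltas": [[0, -0.004, 0, 0, 0.66], [0, -0.006, 0, 0, 0.66], [0, -0.007, 0, 0, 0.66]]}}

```text
time: 12.05
tool_pos: [0.5362, -0.0602, 0.0836]
tool_rot: [-0.324, 0.946, 0.006, -0.005]
ft_force: [-3.5, 4.3, 0.9]
gripper_width: 0.0288
```

```bash
python3 look.py w14 .118
```

```text
12.05 [ 0.5362 -0.0602  0.0836] xang 217.84308249669732 tilt [ 0.006  -0.0046] F [-3.4825  4.2707  0.8909] w 0.028834710159528716 j7 2.0454854261799795
axis []
knob_top [([321.1, 372.4], 0.95, array([ 0.5368, -0.059 ,  0.118 ]))]
vial_red []
yellow [ 290  336   67   62 2465] [322.658  367.8389] [ 0.5351 -0.0597  0.118 ]
tcp px at knob height [[319.3418 369.5069]]
```

{"method": "play_rows", "body": {"deltas": [[0, -0.0035, 0, 0, 0.66], [0, -0.005, 0, 0, 0.66], [0, -0.006, 0, 0, 0.66]]}}

```text
time: 12.5
tool_pos: [0.5383, -0.0633, 0.0836]
tool_rot: [-0.324, 0.946, 0.005, -0.004]
ft_force: [-3.7, 4.2, 2.6]
gripper_width: 0.0288
```

```bash
python3 look.py w15 .118
```

```text
12.5 [ 0.5383 -0.0633  0.0836] xang 217.77094330303194 tilt [ 0.0052 -0.0043] F [-3.6914  4.2376  2.5697] w 0.028808048125470144 j7 2.0489139079655883
axis []
knob_top [([322.0, 359.2], 0.92, array([ 0.5347, -0.065 ,  0.118 ]))]
vial_red []
yellow [ 291  326   64   58 2040] [322.5044 354.523 ] [ 0.5332 -0.0659  0.118 ]
tcp px at knob height [[319.1207 369.4297]]
```

{"method": "play_rows", "body": {"deltas": [[0, 0.004, 0, 0, 0.66], [0, 0.005, 0, 0, 0.6], [0, 0.004, 0, 0, 0.5], [0, 0.004, 0, 0, 0.4]]}}

```text
time: 13.03
tool_pos: [0.5379, -0.0626, 0.0838]
tool_rot: [-0.323, 0.946, 0.005, -0.004]
ft_force: [0.6, 0.0, 0.7]
gripper_width: 0.0511
```

```bash
python3 look.py w16 .11
python3 - <<'E'
from h import *
for n in ['scene','side']:
    im=snapshot(n); c=im[220:350,230:400] if n=='scene' else im[190:300,270:430]
    cv2.imwrite(f'pics/{n}3.png',cv2.resize(c,None,fx=4,fy=4,interpolation=cv2.INTER_CUBIC))
E
```

```text
13.0333 [ 0.5379 -0.0626  0.0838] xang 217.74883476885913 tilt [ 0.0047 -0.0038] F [0.6016 0.0363 0.7142] w 0.051126571815975595 j7 2.0465666190956036
axis []
knob_top [([320.2, 357.3], 0.9, array([ 0.5383, -0.0616,  0.11  ]))]
vial_red []
yellow [ 289  326   63   57 2232] [320.1568 355.2845] [ 0.5377 -0.0621  0.11  ]
tcp px at knob height [[318.5685 355.0019]]
```

View pics/w16.png

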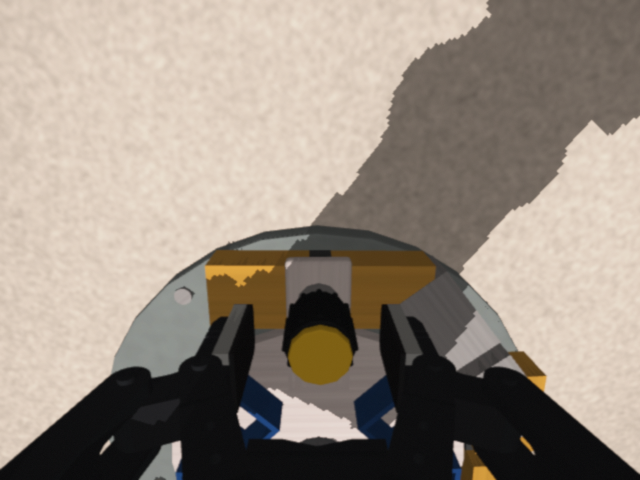

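View pics/scene3.png

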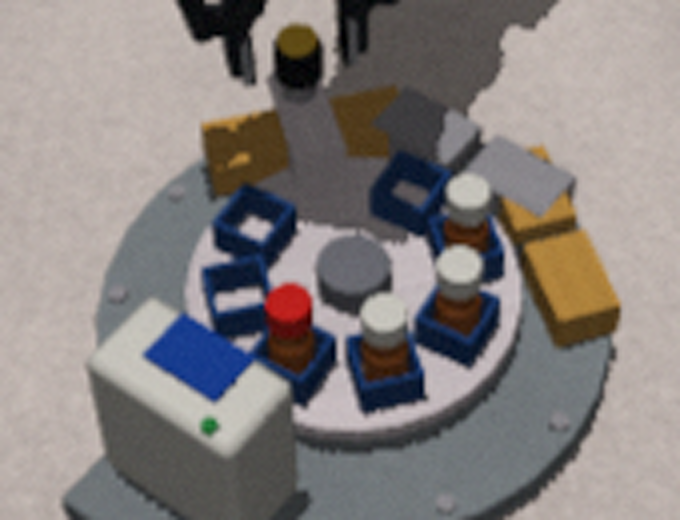

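{"method": "play_rows", "body": {"deltas": [[0, 0, 0, 0, 0.1], [0, 0, 0, 0, 0], [0, 0, 0, 0, 0], [0, 0, -0.05, 0, 0], [0, 0, -0.1, 0, 0], [0, 0, -0.16, 0, 0], [0, 0, -0.22, 0, 0], [0, 0, -0.28, 0, 0], [0, 0, -0.28, 0, 0], [-0.08, 0, -0.37, 0, 0], [-0.14, 0, -0.37, 0, 0], [-0.14, 0, -0.37, 0, 0]]}}

```text
time: 14.33
tool_pos: [0.5873, -0.0244, 0.2332]
tool_rot: [-0.326, 0.946, 0.006, -0.001]
ft_force: [-0.6, 0.5, -0.9]
gripper_width: 0.0856
```

```bash
python3 look.py w17 .11
python3 - <<'E'
from h import *
np.set_printoptions(precision=4,suppress=True)
for n in ['scene','side']:
    ims=snapshot(n); c=ims[220:350,230:400] if n=='scene' else ims[190:300,270:430]
    cv2.imwrite(f'pics/{n}4.png',cv2.resize(c,None,fx=4,fy=4,interpolation=cv2.INTER_CUBIC))
    for t,z in [('knob_top',.11),('vial_red',.04),('reader_spot',.04),('axis',.04)]:
        d=tip_of(n,t); print(n,t,d and (d[0]['confidence'],d[0]['centre'],onplane(n,d[0]['centre'],z)))
    if n=='scene': continue
ci=camera_info('wrist')
for t in ['knob_top','reader_spot','vial_red','vial_b']:
    print(t,[(d['centre'],d['confidence'],onplane('wrist',d['centre'],.04,ci)) for d in tip_of('wrist',t)])
# triangulate knob
E
```

```text
14.3333 [ 0.5873 -0.0244  0.2332] xang 218.00101541367576 tilt [ 0.0056 -0.0008] F [-0.6222  0.511  -0.8925] w 0.08555468185988144 j7 2.060122725897767
axis [([319.1, 274.2], 0.74, array([0.6321, 0.016 , 0.04  ]))]
knob_top [([315.4, 145.7], 0.9, array([ 0.539 , -0.0618,  0.11  ]))]
vial_red [([268.2, 317.9], 0.89, array([0.6984, 0.0052, 0.04  ]))]
yellow [300 129  34  34 896] [316.2991 145.4621] [ 0.5385 -0.0614  0.11  ]
tcp px at knob height [[315.1192 233.7248]]
scene knob_top (0.63, [303.4, 226.8], array([ 0.534 , -0.0664,  0.11  ]))
scene vial_red (0.51, [302.1, 314.4], array([0.7012, 0.0045, 0.04  ]))
scene reader_spot (0.87, [302.3, 310.0], array([0.6913, 0.0004, 0.04  ]))
scene axis (0.73, [318.6, 293.7], array([0.6406, 0.0151, 0.04  ]))
side knob_top (0.73, [325.3, 250.5], array([ 0.5362, -0.0498,  0.11  ]))
side vial_red (0.55, [377.2, 244.2], array([0.6965, 0.0081, 0.04  ]))
side reader_spot (0.89, [373.8, 247.1], array([0.6843, 0.    , 0.04  ]))
side axis (0.85, [354.7, 246.6], array([0.6369, 0.014 , 0.04  ]))
knob_top [([315.4, 145.7], 0.9, array([ 0.5368, -0.0636,  0.04  ]))]
reader_spot [([264.4, 312.1], 0.79, array([ 0.6892, -0.0076,  0.04  ]))]
vial_red [([268.2, 317.9], 0.89, array([ 0.692 , -0.0011,  0.04  ]))]
vial_b [([317.3, 329.7], 0.74, array([0.6735, 0.0444, 0.04  ])), ([358.4, 317.9], 0.66, array([0.6392, 0.0681, 0.04  ])), ([381.1, 274.0], 0.62, array([0.5912, 0.0557, 0.04  ]))]
```

View pics/w17.png

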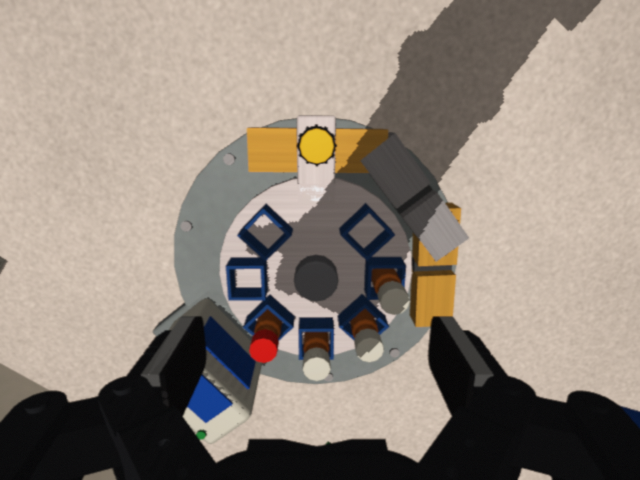

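View pics/side4.png

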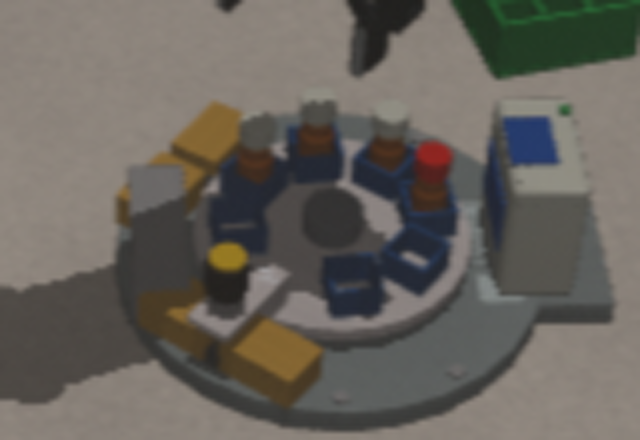

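Run:
```python
from h import *
np.set_printoptions(precision=4,suppress=True)
def yel(im,c,r=14):
    h=cv2.cvtColor(im,cv2.COLOR_BGR2HSV); m=cv2.inRange(h,(20,120,50),(34,255,255)); k=np.zeros_like(m); cv2.circle(k,tuple(int(v) for v in c),r,255,-1); m&=k
    ys,xs=np.nonzero(m); return len(xs),xs.mean(),ys.mean()
a=[('scene','pics/scene0.png',(350,237)),('side','pics/side0.png',(307,229))]
for n,f,c in a: print('start',yel(cv2.imread(f),c,9))
S=snapshot('scene'); D=snapshot('side')
r={'scene0':yel(cv2.imread('pics/scene0.png'),(350,237),9)[1:],'side0':yel(cv2.imread('pics/side0.png'),(307,229),9)[1:],'scene1':yel(S,(304,228),9)[1:],'side1':yel(D,(327,254),9)[1:]}
print(r)
def PM(n):
    ci=camera_info(n);R=cv2.Rodrigues(np.array(ci['rvec']))[0];return np.array(ci['K'])@np.c_[R,np.array(ci['tvec']).ravel()]
for i in '01':
    X=cv2.triangulatePoints(PM('scene'),PM('side'),np.array(r['scene'+i]),np.array(r['side'+i])).ravel();print(i,X[:3]/X[3])
cv2.imwrite('pics/z.png',np.hstack([cv2.resize(im[y-20:y+25,x-20:x+20],None,fx=6,fy=6) for im,x,y in [(cv2.imread('pics/scene0.png'),350,240),(S,304,230)]]))
```

```text
start (70, np.float64(350.5857142857143), np.float64(236.02857142857144))
start (51, np.float64(306.62745098039215), np.float64(227.9607843137255))
{'scene0': (np.float64(350.5857142857143), np.float64(236.02857142857144)), 'side0': (np.float64(306.62745098039215), np.float64(227.9607843137255)), 'scene1': (np.float64(303.82608695652175), np.float64(229.63768115942028)), 'side1': (np.float64(326.5), np.float64(254.0))}
0 [0.5152 0.0399 0.1079]
1 [ 0.5371 -0.0615  0.1081]
```

View pics/z.png

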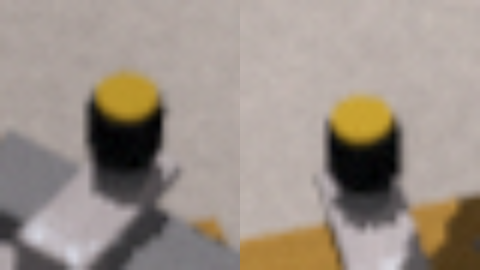

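The knob-top height now triangulates to 0.1081 m, against 0.1079 m at the start. So the plunger is fully home, and the arm is clear.

```bash
python3 -c "
from workcell import job; print(job.hand_in())"
```

```text
the job is handed in; nothing more can be done
None
```

The red-capped vial is at the reader and the carousel is locked in the next index hole; I handed the job in at about 14.5 s. No verdict came back.

**What I did:**
1. Gripped the knob and lifted it about 11 mm, with the wrist reading 9–11 N.
2. Turned the carousel about 44° counterclockwise while holding the knob up.
3. Lowered the pin onto the track, loosened the fingers and nudged the knob on in steps of 1–4 mm, pushing with up to about 9 N sideways, until the pin dropped in about 51° from home.
4. Opened the fingers and retreated upwards.

**Last checks:**
- **Plunger home:** the knob-top height triangulates to 108.1 mm, against 107.9 mm at the start. The wrist view also puts the knob 120 mm from the axis, which fits a knob top at 110 mm.
- **Red vial:** it is about 6–14 mm from the reader spot by the camera networks. The measured turn of about 51° gives about 7 mm. The readings disagree and the largest comes near the 15 mm limit, so I relied on the turn angle.
- **Vials and bench:** all four vials look upright and in their pockets. I did not measure the other things on the bench, but the arm never came near them. The fingers are clear of everything.
- **Pin force:** I had no direct reading of the force on the pin. My estimate from the wrist force stays well under 30 N, and no wrist reading suggested forcing.

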